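# Take a freshly lacquered drawer knob off the drying plate with tongs

### The job

Turn the dial of the drying plate down (anticlockwise) until its white pointer line points at the orange mark, and let go of it. Then pick up the tongs by their black grips, close their jaws on the freshly lacquered red drawer knob and hold it up at least 10 cm above the plate; the program finishes while the tongs, still in the gripper, hold it there. The lacquer is still soft, so never touch the red knob with the robot itself, and leave the blue knob, oil can, brush pot and glue bottle alone.

Things in the scene. Friction and masses are not known exactly. Their poses are not given: they have to be found in the camera images.
- dryer: Drying plate, fixed: white box 200 (x) x 380 (y) x 50 mm high with a dark steel plate 170 x 240 mm let into the top, its centre 55 mm to the -y side, its upper face 54 mm above the origin. The dial stands on the +y side at (0, +130) mm, top of box there 50 mm. Origin: centre of the underside, on the table; axes as the box's sides, z up.
- dial (a joint): Angle of the dial, rad, 0 to 3.6; it grows when turned clockwise seen from above, so it must be turned down (anticlockwise) here, by 0.5 to 1.5 rad. It turns easily (0.03 N m friction) and stays where it is left.
- dial_grip (a point): On the dial's vertical axis at the height to grip, 87 mm above the table. The dial is a black disc (radius 26 mm, 8 mm high, on a grey base of radius 38 mm, 6 mm high) with an upright bar across it, 49 mm long, 14 mm thick rising to 94 mm above the table: grip the bar across its thickness. The bar lies along the x axis of this point and carries the white pointer line on its -x half.
- dial_pointer (a point): Pointer end of the dial: 26 mm from the axis, at the end of the bar where the white line is. Turns with the dial.
- dial_mark (a point): The place, 26 mm from the dial axis, where the pointer end must come; the orange mark, a flat tab 14 x 7 mm on the dial's grey base, lies radially just outside it. Fixed, at another angle each time.
- tongs: Spring tongs lying flat on the table, steel with black grips, 262 mm long (x from -137 to +125 mm), 105 g, balanced between the grips. Origin: on the underside, midway between the grips; x points to the jaws, z up. Grips: flat, 56 mm long, 0 to 28 mm high, centred at x = 0; over their outer faces 58 mm at rest (splayed 0.05 rad each), 50 mm when parallel, 40 mm with the jaws on a drawer knob, 30 mm shut.
- jaws (a point): Midpoint between the tongs' jaw faces, 105 mm ahead of the tongs' origin along x, 14 mm above the underside. Jaw faces: 40 mm long, 2 to 26 mm high, 69 mm apart at rest; they close by 2 mm for each mm that the grips come together.
- tongs_l (a joint): Closing angle of each arm of the tongs (both move alike about hinges 100 mm behind the origin): 0 at rest, 0.09 rad on a drawer knob, 0.14 shut. Spring: some 1.2 N at each grip per mm it is pressed in (11 N on a knob). Squeezed to 50 mm they can be carried with open jaws (53 mm); squeeze with about 30 N to hold a drawer knob. Let go, they spring open.
- red_knob: Red drawer knob, 30 mm high, standing on its foot on the plate: head 32 mm in diameter from 14 to 27 mm high, foot 22 mm in diameter, 35 g or so. Origin: centre of its underside. To be held between the tongs' jaws by the head; do not touch with the robot.
- blue_knob: Blue drawer knob, same size, also on the plate, about 100 mm from the red one (either side): leave it standing. Origin: centre of the underside.
- oil_can: Blue oil can, 60 mm diameter, 105 mm high, on the table. Origin: centre of the underside. Leave alone.
- brush_pot: White square pot 55 x 55 x 80 mm with brushes up to 133 mm high. Origin: centre of the underside. Leave alone.
- glue: White glue bottle, 48 mm diameter, 100 mm high. Origin: centre of the underside. Leave alone.
Not all that is in view belongs to the job. There is more than one size of the blue_knob; the job needs the smallest.

How it is judged:
By the outcome, as a careful person would: the job done as asked, in the order asked, and still so for the second after the job is handed in, while the arm keeps its last pose, push and grip.
It also fails if it takes over 58 s, if anything falls off the work surface, if the arm or the gripper's body presses on something with over 40 N, if the wrist force passes 120 N, or if a joint passes its speed limit or range.

### The arm

A 7-joint arm with a two-finger parallel gripper is mounted at the origin on the work surface. World frame = base frame: x ahead of the robot, y to its left, z up, the work surface at z = 0. Lengths are in m, angles in rad, forces in N, time in s.
With the tool pointing down it reaches from about 0.4 to 0.85 m from the base axis. Payload 4.5 kg.
Tool frame: the origin (TCP) lies at the very end of the fingers, on their centre line; the grasp point (between the pads) lies 19 mm behind it; z points along the fingers, y is the line along which they close (so a half turn about z gives the same grasp; the last joint's range is limited). The gripper opens to 88 mm and grips with 3 to 60 N. Pads are 18 mm wide; open, the fingers measure 123 mm over their backs; the gripper's body (75 mm by 187 mm) begins 45 mm behind the grasp point.
Start: joints at [-1.309, 0.689, -0.195, 1.565, 0.157, 0.902, -0.215], TCP at [0.141, 0.609, 0.204] pointing down, gripper open.
Joint ranges: [-3.01, 3.01], [-0.46, 2.08], [-1.47, 1.51], [0.13, 2.56], [-1, 4.14], [0.04, 2.09], [-2.66, 2.66]. Speed limits (rad/s): [2.57, 2.57, 3.14, 3.14, 3.14, 3.14, 3.14].

### API

Orientations are given as a 3x3 rotation matrix whose columns are the frame's x, y, z axes.
In Python, from cell import monitor, optics, workorder gives the robot as it stands. The module is installed in compiled form; this text tells all that it offers.
- The arm moves only by the tool play_rows, never from a script. Its argument "targets" is a list of rows, each an object of numbers: "jaw": the closure, from 0 (fully open) to 1 (shut); "tx", "ty", "tz": the shift along the tool's x, y, z in units of 30 mm (1.0 is 30 mm); "ax", "ay", "az": the turn, a rotation vector about the tool's x, y, z in rad. A call has 1 to 10 rows; each row is the pose to reach, as a shift and turn from the pose commanded when the call began, along the tool's axes at that moment; what a row does not reach only later rows make up. A row lasts 1/12 s, in which the tool goes at most 41.7 mm and 7.16 degrees, less where a joint would pass 70% of its speed; a pose out of reach is approached as far as the arm can. A call with a gripper value outside its range is refused whole. The fingers move at their own pace and stop on an object; "force" is the grip in N (left out, the last holds). Time passes only in rows, so rows that repeat a pose let the fingers close. It gives the time, the measured TCP pose, the force, the opening and the grip force at its end, in the units of the state.
- monitor.observe(): the state, without advancing time (a new reading comes with each control period).
- optics.snapshot(name): name is "scene" or "top" or "wrist"; returns (picture, depth): 384x512x3 uint8, blue, green, red; 384x512 float32, m along the optical axis (not along the pixel's ray), 0 where there is no reading.
- optics.get_calibration(name): a dict with "camera_matrix" (3x3 intrinsics, pixels), "camera_from_world" (4x4, takes a point from world to camera coordinates). Camera axes: x right, y down, z forward; pixel columns grow to the right and rows downward; lengths in m; the calibration is good to about 2 mm. A picture is of the moment at which its call begins: read the wrist's pose just before it. get_calibration takes no time and is no camera call; for the wrist camera it gives the pose at the moment of the call.
- workorder.sign_off(): hands the job in; it is judged then, once.
The state is a dict: "t": time; "joints": joint angles; "dq": joint speeds; "joint_torque": joint torques, N m; "position": TCP position; "tool_rot": TCP orientation; "contact_force": force on the tool from outside, world axes, zero at the start; "torque": the same for the moment, N m; "opening": finger opening in m; "grasp_force": force on a finger pad.
Only numpy, scipy, OpenCV 4.12 (cv2) and the standard library are available. Lean on these libraries where they do the work, as an engineer would, in place of code of your own. Each camera call takes 0.05 s, during which the arm holds its last target. There are 200 camera calls.

## Working session

There is one attempt and no reset: what is moved stays moved. The work goes in short steps, Python scripts to look and compute and a tool call to move; the robot and the scene stay as the last step left them, time stands still between calls to the robot, and variables do not carry over. Pictures are saved under pics/ and viewed, at most 10 in all, crops included, and the job is handed in when it is done.

Besides the shell and the picture viewer there is one more tool, called after ">>>" as name([rows], argument=value, ...), one row to a line, values as JSON. play_rows: Moves the arm, as the interface text tells. Its arguments: {"type":"object","properties":{"targets":{"type":"array"},"force":{"type":"number"}},"required":["targets"]}

```bash
mkdir -p pics
cat > h.py <<'E'
import numpy as np, cv2
from cell import monitor, optics, workorder
def snap(n, save=None):
    c=optics.get_calibration(n); im,d=optics.snapshot(n)
    K=np.array(c["camera_matrix"]); T=np.linalg.inv(np.array(c["camera_from_world"]))
    v,u=np.mgrid[:384,:512]
    P=np.stack([(u-K[0,2])/K[0,0]*d,(v-K[1,2])/K[1,1]*d,d],-1)@T[:3,:3].T+T[:3,3]
    P[d==0]=np.nan
    if save: cv2.imwrite('pics/'+save,im)
    np.savez('last_'+n,im=im,d=d,P=P,K=K,T=T)
    return im,d,P,K,T
E
python3 - <<'E'
from h import *
a=snap("scene")[0];b=snap("top")[0]
s=monitor.observe();print(s['t'],s['position'],s['tool_rot'])
cv2.imwrite('pics/s.png',cv2.resize(a,(800,600)));cv2.imwrite('pics/t.png',cv2.resize(b,(800,600)))
E
```

```text
0.1 [0.14106114 0.60823175 0.20310586] [[-9.74172197e-01  2.25806252e-01 -2.60365702e-04]
 [ 2.25806374e-01  9.74170851e-01 -1.62296540e-03]
 [-1.12835055e-04 -1.63984000e-03 -9.99998649e-01]]
```

View pics/s.png

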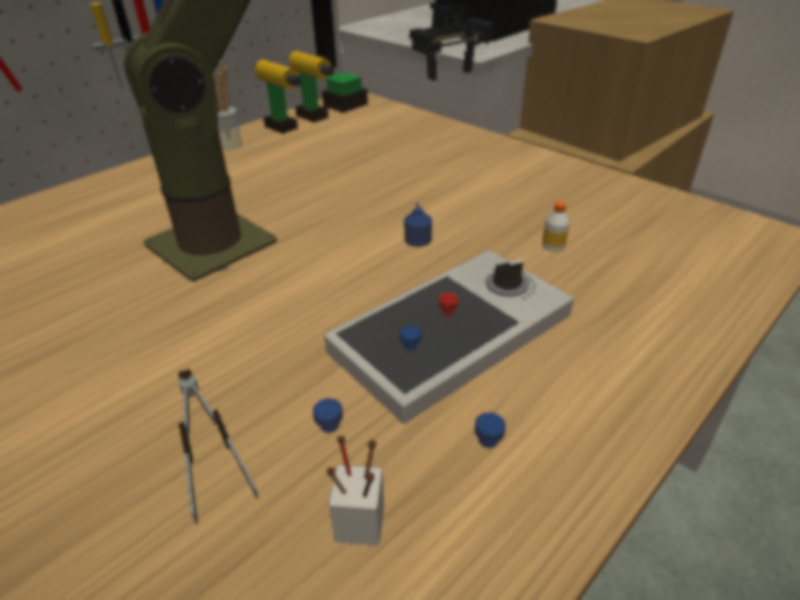

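View pics/t.png

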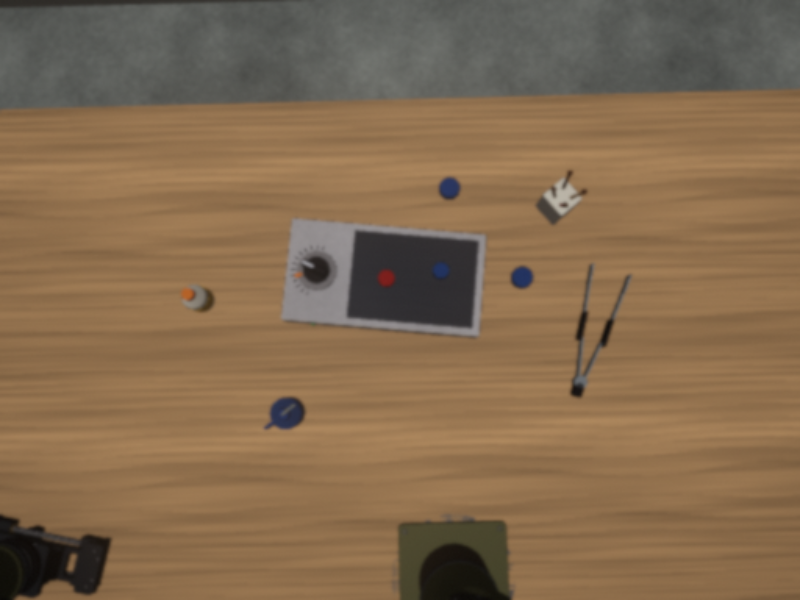

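Both views show the red knob (top 387,278) with the smallest blue one to its -y side (441,270). The dial is at (316,270), with its pointer to the upper left and the orange mark at (298,274). The tongs are on the right with their hinge at (578,388) and jaws pointing to +x.

Run:
```python
from h import *
for n in("top","scene"):
    z=np.load(f'last_{n}.npz');im=z['im'];P=z['P'];hsv=cv2.cvtColor(im,cv2.COLOR_BGR2HSV)
    print(n,z['T'][:3,3])
    ok=np.isfinite(P[...,2])&(P[...,0]>.25)&(P[...,0]<.95)&(abs(P[...,1])<.6)
    def blobs(nm,m,mn=6):
        k,l,st,c=cv2.connectedComponentsWithStats((m&ok).astype('uint8'))
        for i in range(1,k):
            if st[i,4]>=mn: q=P[l==i];print(nm,st[i,4],c[i].round(),'mean',q.mean(0).round(3),'min',q.min(0).round(3),'max',q.max(0).round(3))
    H,S,V=[hsv[...,i].astype(int) for i in range(3)]
    blobs('blue',(H>105)&(H<130)&(S>120)&(V>50))
    blobs('red',((H<4)|(H>174))&(S>150)&(V>80))
    blobs('dark',(V<50)&(P[...,2]>.01)&(P[...,2]<.2),8)
    # dryer
    m=(P[...,2]>.04)&(P[...,2]<.057)&ok
    k,l,st,c=cv2.connectedComponentsWithStats(m.astype('uint8'));i=1+st[1:,4].argmax()
    q=P[l==i][:,:2].astype('float32');print('dryer',cv2.minAreaRect(q),q.shape)
    m=(P[...,2]>.008)&(P[...,2]<.06)&ok&(P[...,1]<-.12)&(P[...,0]<.75)
    blobs('right',m,10)
```

```text
top [0.36919765 0.08445236 1.30734356]
blue 80 [287. 120.] mean [ 0.746 -0.017  0.039] min [ 0.729 -0.031  0.033] max [ 0.762 -0.003  0.045]
blue 78 [282. 173.] mean [0.575 0.009 0.083] min [ 0.562 -0.004  0.077] max [0.589 0.023 0.088]
blue 98 [334. 177.] mean [ 0.564 -0.151  0.039] min [ 0.549 -0.167  0.03 ] max [ 0.58  -0.136  0.048]
red 83 [247. 178.] mean [0.563 0.111 0.083] min [0.549 0.099 0.078] max [0.577 0.125 0.088]
dark 1821 [274. 181.] mean [0.555 0.031 0.053] min [ 0.478 -0.055  0.045] max [0.637 0.135 0.062]
dark 153 [203. 173.] mean [0.582 0.241 0.073] min [0.565 0.22  0.058] max [0.607 0.265 0.099]
dark 43 [372. 208.] mean [ 0.469 -0.265  0.024] min [ 0.444 -0.272  0.01 ] max [ 0.494 -0.257  0.032]
dark 41 [388. 213.] mean [ 0.454 -0.312  0.024] min [ 0.431 -0.323  0.012] max [ 0.476 -0.302  0.03 ]
dark 34 [369. 250.] mean [ 0.344 -0.248  0.025] min [ 0.337 -0.257  0.018] max [ 0.352 -0.239  0.03 ]
dark 10 [192. 260.] mean [0.328 0.28  0.041] min [0.316 0.276 0.032] max [0.34  0.287 0.047]
dryer ((0.5711832046508789, 0.11504527181386948), (0.38064756989479065, 0.2010
[... 922 characters left out ...]
 0.235 0.074] min [0.572 0.216 0.06 ] max [0.611 0.259 0.095]
dark 11 [140. 270.] mean [ 0.469 -0.269  0.027] min [ 0.453 -0.274  0.025] max [ 0.482 -0.263  0.029]
dark 30 [118. 280.] mean [ 0.459 -0.316  0.027] min [ 0.435 -0.325  0.026] max [ 0.48  -0.307  0.03 ]
dryer ((0.5726727247238159, 0.11349112540483475), (0.38128095865249634, 0.20213940739631653), 83.34431457519531) (7204, 2)
right 760 [129. 277.] mean [ 0.46  -0.292  0.022] min [ 0.335 -0.369  0.008] max [ 0.593 -0.24   0.03 ]
right 313 [210. 264.] mean [ 0.573 -0.157  0.035] min [ 0.548 -0.175  0.008] max [ 0.589 -0.132  0.043]
right 540 [229. 337.] mean [ 0.731 -0.244  0.035] min [ 0.706 -0.266  0.008] max [ 0.75  -0.192  0.06 ]
```

>>> play_rows([
  {"tx":-17.2,"ty":-8.5,"az":1.87},
  {"tx":-17.2,"ty":-8.5,"az":1.87},
  {"tx":-17.2,"ty":-8.5,"az":1.87},
  {"tx":-17.2,"ty":-8.5,"az":1.87},
  {"tx":-17.2,"ty":-8.5,"az":1.87},
  {"tx":-17.2,"ty":-8.5,"az":1.87},
  {"tx":-17.2,"ty":-8.5,"az":1.87},
  {"tx":-17.2,"ty":-8.5,"az":1.87},
  {"tx":-17.2,"ty":-8.5,"az":1.87},
  {"tx":-17.2,"ty":-8.5,"az":1.87},
])

```text
schema error: expected keys jaw, tx, ty, tz, ax, ay, az
```

```bash
cat >> h.py <<'E'
def go(p, yaw=None):
    """print move (units) to TCP p with tool y at yaw (deg, mod 180)"""
    s=monitor.observe(); R=np.array(s['tool_rot']); d=R.T@(np.array(p)-s['position'])/.03
    y=np.degrees(np.arctan2(R[1,1],R[0,1])); print('t',round(s['t'],2),'pos',np.round(s['position'],4),'yaw',round(y,2),'tilt',R[:2,2].round(4),'j',np.round(s['joints'],2))
    print('shift',d.round(2))
    if yaw is not None: a=(yaw-y+90)%180-90; print('az',round(-np.radians(a),3))
    print('F',np.round(s['contact_force'],1),'op',round(s['opening'],4),'gf',round(s['grasp_force'],1))
E
python3 -c "
from h import *
go([.587,.243,.2],-30)"
```

```text
t 0.1 pos [0.1411 0.6082 0.2031] yaw 76.95 tilt [-0.0003 -0.0016] j [-1.31  0.69 -0.19  1.57  0.16  0.9  -0.22]
shift [-17.23  -8.5    0.12]
az -1.275
F [-0.2  0.4 -0.6] op 0.0881 gf 0.0
```

>>> play_rows([
  {"jaw":0,"tx":-17.2,"ty":-8.5,"tz":0,"ax":0,"ay":0,"az":1.87},
  {"jaw":0,"tx":-17.2,"ty":-8.5,"tz":0,"ax":0,"ay":0,"az":1.87},
  {"jaw":0,"tx":-17.2,"ty":-8.5,"tz":0,"ax":0,"ay":0,"az":1.87},
  {"jaw":0,"tx":-17.2,"ty":-8.5,"tz":0,"ax":0,"ay":0,"az":1.87},
  {"jaw":0,"tx":-17.2,"ty":-8.5,"tz":0,"ax":0,"ay":0,"az":1.87},
  {"jaw":0,"tx":-17.2,"ty":-8.5,"tz":0,"ax":0,"ay":0,"az":1.87},
  {"jaw":0,"tx":-17.2,"ty":-8.5,"tz":0,"ax":0,"ay":0,"az":1.87},
  {"jaw":0,"tx":-17.2,"ty":-8.5,"tz":0,"ax":0,"ay":0,"az":1.87},
  {"jaw":0,"tx":-17.2,"ty":-8.5,"tz":0,"ax":0,"ay":0,"az":1.87},
  {"jaw":0,"tx":-17.2,"ty":-8.5,"tz":0,"ax":0,"ay":0,"az":1.87},
])

```text
t: 0.93
position: [0.4644, 0.3431, 0.2037]
tool_rot: [[-0.087, 0.996, -0.001], [0.996, 0.087, -0.0], [-0.0, -0.001, -1.0]]
contact_force: [0.1, 0.4, -0.9]
opening: 0.0881
grasp_force: 0.0
```

```bash
python3 -c "
from h import *
go([.587,.243,.2],-30)"
```

```text
t 0.93 pos [0.4644 0.3431 0.2037] yaw 4.99 tilt [-0.0006 -0.0002] j [-0.79  0.63  0.12  1.72 -0.1   0.8  -0.53]
shift [-3.68  3.78  0.12]
az 0.611
F [ 0.1  0.4 -0.9] op 0.0881 gf 0.0
```

>>> play_rows([
  {"jaw":0,"tx":-3.68,"ty":3.78,"tz":0,"ax":0,"ay":0,"az":0.611},
  {"jaw":0,"tx":-3.68,"ty":3.78,"tz":0,"ax":0,"ay":0,"az":0.611},
  {"jaw":0,"tx":-3.68,"ty":3.78,"tz":0,"ax":0,"ay":0,"az":0.611},
  {"jaw":0,"tx":-3.68,"ty":3.78,"tz":0,"ax":0,"ay":0,"az":0.611},
  {"jaw":0,"tx":-3.68,"ty":3.78,"tz":0,"ax":0,"ay":0,"az":0.611},
  {"jaw":0,"tx":-3.68,"ty":3.78,"tz":0,"ax":0,"ay":0,"az":0.611},
  {"jaw":0,"tx":-3.68,"ty":3.78,"tz":0,"ax":0,"ay":0,"az":0.611},
])

```text
t: 1.52
position: [0.5855, 0.2459, 0.2031]
tool_rot: [[0.492, 0.871, -0.002], [0.871, -0.492, 0.0], [-0.001, -0.002, -1.0]]
contact_force: [-0.6, -0.1, -0.6]
opening: 0.0881
grasp_force: 0.0
```

```bash
python3 -c "
from h import *
go([.587,.243,.2],-30)
im=snap('wrist')[0];cv2.imwrite('pics/w1.png',cv2.resize(im,(800,600)))"
```

```text
t 1.52 pos [0.5855 0.2459 0.2031] yaw -29.47 tilt [-0.0019  0.0001] j [-0.62  0.72  0.28  1.55 -0.24  0.91 -0.77]
shift [-0.06  0.09  0.1 ]
az 0.009
F [-0.6 -0.1 -0.6] op 0.0881 gf 0.0
```

View pics/w1.png

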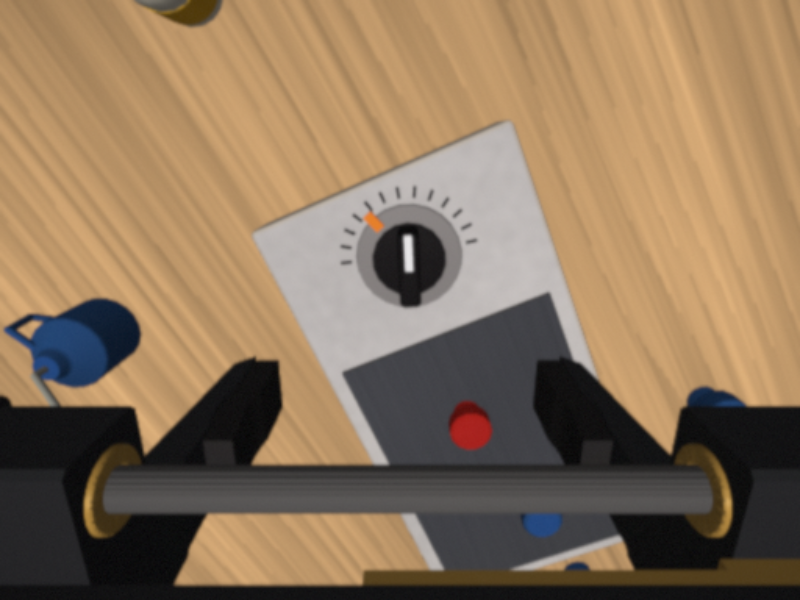

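The wrist view shows the dial centred at (410,257), the white pointer up (408,252) and the orange mark at (373,222), anticlockwise of the pointer.

```bash
cat > dial.py <<'E'
from h import *
def dial(z):
    im,P,K,T=z['im'],z['P'],z['K'],z['T']
    hsv=cv2.cvtColor(im,cv2.COLOR_BGR2HSV).astype(int);H,S,V=hsv[...,0],hsv[...,1],hsv[...,2]
    near=np.hypot(P[...,0]-.587,P[...,1]-.243)<.06
    def plane(m,h):
        v,u=np.nonzero(m);r=np.stack([(u-K[0,2])/K[0,0],(v-K[1,2])/K[1,1],np.ones(len(u))],1)@T[:3,:3].T
        return T[:3,3]+r*((h-T[2,3])/r[:,2])[:,None]
    org=plane(near&(H>5)&(H<20)&(S>150)&(V>120),.056)
    w=plane(near&(P[...,2]>.085)&(V>130)&(S<60),.094)
    bar=plane(near&(P[...,2]>.084)&(P[...,2]<.105),.094)
    # disc+base: grey base circle by height
    c=bar.mean(0)
    rb=cv2.minAreaRect(bar[:,:2].astype('float32'))
    print('bar',rb,len(bar),'white',w.mean(0).round(4),len(w),'orange',org.mean(0).round(4),len(org))
    ax=np.linalg.svd((bar-c)[:,:2],full_matrices=False)[2][0]
    if (w.mean(0)-c)[:2]@ax<0: ax=-ax
    a=np.degrees(np.arctan2(ax[1],ax[0]));cd=np.array(rb[0]);o=org.mean(0)[:2]
    for cc in(cd,np.array([.587,.243])):
        e=o-cc;print('c',cc.round(4),'ptr',a.round(1),'mark',np.degrees(np.arctan2(e[1],e[0])).round(1),'r',np.hypot(*e).round(4))
if __name__=='__main__': dial(np.load('last_wrist.npz'))
E
python3 dial.py
```

```text
bar ((0.5854663252830505, 0.24590538442134857), (0.05048710107803345, 0.013842116110026836), 63.06218719482422) 669 white [0.5902 0.2533 0.094 ] 143 orange [0.5892 0.052  0.056 ] 327
c [0.5855 0.2459] ptr 63.1 mark -88.9 r 0.1939
c [0.587 0.243] ptr 63.1 mark -89.3 r 0.191
```

```bash
sed -i 's/^    w=plane/    org=org[np.hypot(org[:,0]-.5855,org[:,1]-.2459)<.045]\n    w=plane/' dial.py; python3 dial.py
python3 -c "
from h import *
go([.5855,.2459,.07],-26.9)"
```

```text
bar ((0.5854663252830505, 0.24590538442134857), (0.05048710107803345, 0.013842116110026836), 63.06218719482422) 669 white [0.5902 0.2533 0.094 ] 143 orange [0.5761 0.2796 0.056 ] 75
c [0.5855 0.2459] ptr 63.1 mark 105.5 r 0.035
c [0.587 0.243] ptr 63.1 mark 106.6 r 0.0382
t 1.57 pos [0.5851 0.2468 0.2032] yaw -29.38 tilt [-0.002   0.0008] j [-0.62  0.72  0.28  1.55 -0.24  0.91 -0.77]
shift [-0.02  0.04  4.44]
az -0.043
F [0.6 0.1 0.2] op 0.0878 gf 0.0
```

>>> play_rows([
  {"jaw":0,"tx":0,"ty":0,"tz":1.2,"ax":0,"ay":0,"az":-0.043},
  {"jaw":0,"tx":0,"ty":0.02,"tz":2.4,"ax":0,"ay":0,"az":-0.043},
  {"jaw":0.3,"tx":0,"ty":0.02,"tz":3.6,"ax":0,"ay":0,"az":-0.043},
  {"jaw":0.5,"tx":0,"ty":0.02,"tz":4.4,"ax":0,"ay":0,"az":-0.043},
  {"jaw":1,"tx":0,"ty":0.02,"tz":4.4,"ax":0,"ay":0,"az":-0.043},
  {"jaw":1,"tx":0,"ty":0.02,"tz":4.4,"ax":0,"ay":0,"az":-0.043},
  {"jaw":1,"tx":0,"ty":0.02,"tz":4.4,"ax":0,"ay":0,"az":-0.043},
  {"jaw":1,"tx":0,"ty":0.02,"tz":4.4,"ax":0,"ay":0,"az":-0.043},
  {"jaw":1,"tx":0,"ty":0.02,"tz":4.4,"ax":0,"ay":0,"az":-0.043},
], force=15)

```text
t: 2.32
position: [0.5883, 0.2458, 0.074]
tool_rot: [[0.457, 0.89, 0.003], [0.89, -0.457, 0.002], [0.003, 0.002, -1.0]]
contact_force: [0.5, -0.1, -0.5]
opening: 0.0434
grasp_force: 0.0
```

```bash
python3 -c "
from h import *
go([.5855,.2459,.07],15.5)"
```

```text
t 2.32 pos [0.5883 0.2458 0.074 ] yaw -27.17 tilt [0.0034 0.0017] j [-0.58  0.88  0.21  1.64 -0.28  0.64 -0.7 ]
shift [-0.04 -0.09  0.13]
az -0.745
F [ 0.5 -0.1 -0.5] op 0.0434 gf 0.0
```

>>> play_rows([
  {"jaw":1,"tx":0,"ty":0,"tz":0.05,"ax":0,"ay":0,"az":0},
  {"jaw":1,"tx":0,"ty":0,"tz":0.05,"ax":0,"ay":0,"az":0},
  {"jaw":1,"tx":0,"ty":0,"tz":0.05,"ax":0,"ay":0,"az":0},
  {"jaw":1,"tx":0,"ty":0,"tz":0.05,"ax":0,"ay":0,"az":0},
  {"jaw":1,"tx":0,"ty":0,"tz":0.05,"ax":0,"ay":0,"az":0},
  {"jaw":1,"tx":0,"ty":0,"tz":0.05,"ax":0,"ay":0,"az":0},
])

```text
t: 2.82
position: [0.587, 0.245, 0.0703]
tool_rot: [[0.457, 0.889, -0.0], [0.889, -0.457, 0.0], [-0.0, -0.0, -1.0]]
contact_force: [0.2, -0.1, -1.0]
opening: 0.0036
grasp_force: 0.0
```

```bash
python3 -c "
from h import *
go([.5855,.2459,.07],15.5)"
```

```text
t 2.82 pos [0.587  0.245  0.0703] yaw -27.21 tilt [-0.0001  0.    ] j [-0.58  0.89  0.21  1.65 -0.28  0.64 -0.7 ]
shift [ 0.   -0.06  0.01]
az -0.745
F [ 0.2 -0.1 -1. ] op 0.0036 gf 0.0
```

```bash
python3 -c "
from h import *
im=snap('wrist')[0];im2=snap('scene')[0]
cv2.imwrite('pics/w2.png',np.hstack([cv2.resize(im,(400,300)),cv2.resize(im2[110:210,260:393],(400,300))]))
z=np.load('last_wrist.npz')
go([.5855,.2459,.07],15.5)
c=np.load('last_wrist.npz')['T'];print(c.round(3))"; python3 dial.py
```

```text
t 2.92 pos [0.587  0.245  0.0703] yaw -27.22 tilt [-0.0001  0.    ] j [-0.58  0.89  0.21  1.65 -0.28  0.64 -0.7 ]
shift [ 0.   -0.06  0.01]
az -0.746
F [-0.  -0.9 -0. ] op 0.0001 gf 0.0
[[ 0.889 -0.434 -0.143  0.623]
 [-0.457 -0.845 -0.278  0.317]
 [ 0.     0.313 -0.95   0.252]
 [ 0.     0.     0.     1.   ]]
bar ((0.5846207737922668, 0.24768060445785522), (0.051007527858018875, 0.016647249460220337), 62.78908920288086) 1197 white [0.5892 0.2526 0.094 ] 408 orange [0.5761 0.2794 0.056 ] 215
c [0.5846 0.2477] ptr -115.9 mark 105.1 r 0.0328
c [0.587 0.243] ptr -115.9 mark 106.7 r 0.038
```

View pics/w2.png

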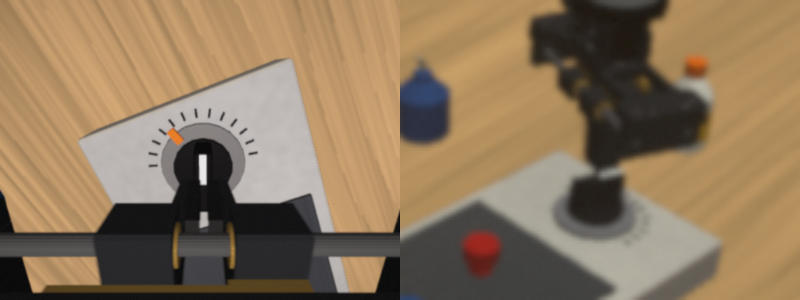

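The fingers seem to be at the dial, but the opening reads 0. I'll project the TCP and look closer.

```bash
python3 -c "
from h import *
z=np.load('last_wrist.npz');im,P,K,T=z['im'],z['P'],z['K'],z['T']
W=np.linalg.inv(T)
def pr(p):
    q=K@(W[:3,:3]@p+W[:3,3]);return (q[:2]/q[2]).round().astype(int)
im=im.copy();o=im.copy()
for p in([.587,.245,.07],[.587,.245,.089],[.5855,.2459,.094]):
    print(p,pr(np.array(p)));cv2.circle(im,tuple(int(i) for i in pr(np.array(p))),2,(0,0,255),-1)
a=cv2.resize(np.clip(o[130:310,170:350].astype(float)*2,0,255).astype('uint8'),(400,400));b=cv2.resize(im[130:310,170:350],(400,400));cv2.imwrite('pics/c.png',np.hstack([a,b]))
for v in range(190,300,6): print(v,P[v,240:284:4,2].round(3))
"
```

```text
[0.587, 0.245, 0.07] [262 218]
[0.587, 0.245, 0.089] [262 231]
[0.5855, 0.2459, 0.094] [259 235]
190 [0.065 0.065 0.075 0.083 0.083 0.082 0.083 0.081 0.065 0.065 0.065]
196 [0.064 0.064 0.089 0.092 0.092 0.093 0.092 0.092 0.065 0.065 0.065]
202 [0.064 0.064 0.092 0.095 0.095 0.095 0.095 0.095 0.064 0.064 0.064]
208 [0.064 0.064 0.093 0.094 0.096 0.096 0.095 0.095 0.065 0.063 0.065]
214 [0.064 0.065 0.092 0.095 0.096 0.096 0.096 0.093 0.064 0.065 0.064]
220 [0.064 0.064 0.092 0.095 0.095 0.096 0.095 0.094 0.064 0.063 0.065]
226 [0.065 0.064 0.092 0.094 0.096 0.095 0.095 0.094 0.065 0.065 0.065]
232 [0.111 0.107 0.108 0.107 0.108 0.095 0.107 0.107 0.107 0.107 0.111]
238 [0.117 0.113 0.114 0.114 0.114 0.093 0.113 0.114 0.114 0.114 0.116]
244 [0.123 0.12  0.12  0.121 0.121 0.095 0.113 0.121 0.12  0.12  0.123]
250 [0.126 0.127 0.126 0.125 0.127 0.095 0.115 0.126 0.125 0.126 0.126]
256 [0.132 0.131 0.131 0.13  0.126 0.094 0.116 0.13  0.131 0.131 0.132]
262 [0.136 0.136   nan 0.136 0.126 0.094 0.116 0.137 0.137 0.135 0.137]
268 [0.141 0.141 0.141 0.141 0.126 0.095 0.117 0.14  0.14  0.141 0.141]
274 [0.145 0.146 0.145 0.145 0.126 0.052 0.051 0.146 0.146 0.146 0.145]
280 [0.149 0.15  0.148 0.15  0.148 0.051 0.052 0.148 0.15  0.149 0.15 ]
286 [0.15  0.151 0.15  0.151 0.15  0.05  0.05  0.15  0.151 0.15  0.15 ]
292 [0.15  0.151 0.151 0.15  0.15  0.052 0.054 0.15  0.151 0.151 0.15 ]
298 [0.181 0.182 0.182 0.183 0.182 0.182 0.182 0.182 0.181 0.183 0.182]
```

View pics/c.png

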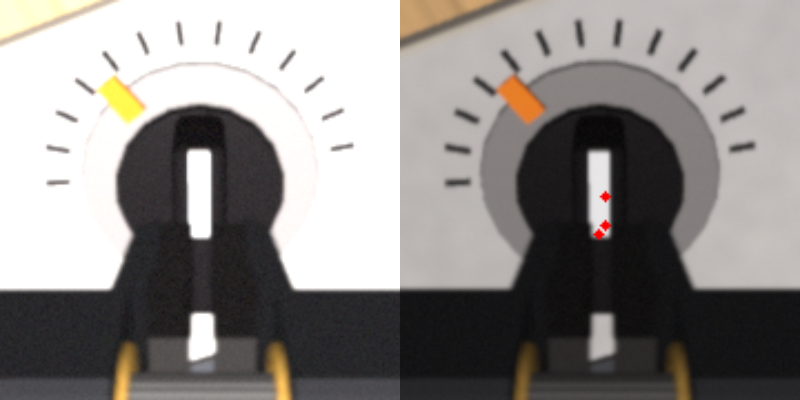

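```bash
python3 -c "
from h import *
z=np.load('last_wrist.npz');P=z['P'];T=z['T']
s=monitor.observe();R=np.array(s['tool_rot']);p=np.array(s['position'])
for v in range(226,300,6): print(v,[((P[v,u]-p)@R*1000).round(0).tolist() for u in (236,252,260,270,284)])
z=np.load('last_scene.npz');P=z['P']
Q=P.reshape(-1,3);L=(Q-p)@R
m=(abs(L[:,0])<.06)&(abs(L[:,1])<.08)&(L[:,2]>-.12)&(L[:,2]<.02)
for k in np.nonzero(m)[0][::6]: print(divmod(k,512),(L[k]*1000).round(0),z['im'].reshape(-1,3)[k])
" | head -150; ls
```

```text
226 [[-8.0, -18.0, 6.0], [6.0, -6.0, -24.0], [6.0, -1.0, -25.0], [6.0, 4.0, -24.0], [-8.0, 15.0, 5.0]]
232 [[10.0, -14.0, -40.0], [8.0, -6.0, -37.0], [2.0, -1.0, -25.0], [8.0, 4.0, -36.0], [10.0, 11.0, -40.0]]
238 [[10.0, -13.0, -46.0], [9.0, -5.0, -44.0], [-2.0, -1.0, -23.0], [8.0, 4.0, -44.0], [10.0, 11.0, -46.0]]
244 [[10.0, -13.0, -52.0], [9.0, -5.0, -51.0], [-5.0, -1.0, -25.0], [9.0, 4.0, -50.0], [10.0, 10.0, -53.0]]
250 [[10.0, -12.0, -59.0], [8.0, -5.0, -55.0], [-9.0, -1.0, -25.0], [8.0, 3.0, -56.0], [10.0, 10.0, -58.0]]
256 [[10.0, -12.0, -63.0], [8.0, -5.0, -60.0], [-14.0, -1.0, -23.0], [9.0, 3.0, -61.0], [10.0, 9.0, -63.0]]
262 [[10.0, -12.0, -68.0], [9.0, -5.0, -66.0], [-18.0, -1.0, -24.0], [9.0, 3.0, -66.0], [9.0, 9.0, -66.0]]
268 [[10.0, -11.0, -72.0], [8.0, -5.0, -70.0], [-22.0, -1.0, -25.0], [9.0, 3.0, -71.0], [9.0, 9.0, -71.0]]
274 [[10.0, -11.0, -77.0], [8.0, -5.0, -75.0], [-55.0, -1.0, 19.0], [9.0, 3.0, -75.0], [10.0, 8.0, -77.0]]
280 [[10.0, -11.0, -81.0], [9.0, -4.0, -79.0], [-61.0, -1.0, 20.0], [9.0, 3.0, -79.0], [9.0, 8.0, -80.0]]
286 [[10.0, -10.0, -85.0], [7.0
[... 7877 characters left out ...]
(181), np.int64(324)) [-11.  15.   7.] [31 35 39]
(np.int64(181), np.int64(330)) [ 5. 20.  7.] [33 37 41]
(np.int64(181), np.int64(336)) [27. 15. 16.] [107 109 111]
(np.int64(182), np.int64(311)) [-38.  -7.  18.] [112 119 121]
(np.int64(182), np.int64(317)) [-26.   5.  13.] [63 64 67]
(np.int64(182), np.int64(323)) [-14.  16.   8.] [29 34 39]
(np.int64(182), np.int64(329)) [ 0. 23.  7.] [30 34 39]
(np.int64(182), np.int64(335)) [20. 20. 14.] [105 106 109]
(np.int64(183), np.int64(313)) [-36.   2.  16.] [100 101 104]
(np.int64(183), np.int64(319)) [-23.  10.  13.] [60 62 64]
(np.int64(183), np.int64(325)) [-11.  22.   8.] [32 35 40]
dial.py
h.py
last_scene.npz
last_top.npz
last_wrist.npz
pics
```

The fingers have closed in the air above the bar. Both cameras put the real tips about 38 mm short of the reported TCP. I'll open and check this with the fingers open.

>>> play_rows([
  {"jaw":0.35,"tx":0,"ty":0,"tz":0,"ax":0,"ay":0,"az":0},
  {"jaw":0.35,"tx":0,"ty":0,"tz":0,"ax":0,"ay":0,"az":0},
  {"jaw":0.35,"tx":0,"ty":0,"tz":0,"ax":0,"ay":0,"az":0},
  {"jaw":0.35,"tx":0,"ty":0,"tz":0,"ax":0,"ay":0,"az":0},
  {"jaw":0.35,"tx":0,"ty":0,"tz":0,"ax":0,"ay":0,"az":0},
  {"jaw":0.35,"tx":0,"ty":0,"tz":0,"ax":0,"ay":0,"az":0},
  {"jaw":0.35,"tx":0,"ty":0,"tz":0,"ax":0,"ay":0,"az":0},
])

```text
t: 3.5
position: [0.587, 0.245, 0.0703]
tool_rot: [[0.457, 0.889, 0.0], [0.889, -0.457, 0.0], [0.0, -0.0, -1.0]]
contact_force: [0.0, 0.6, 0.0]
opening: 0.045
grasp_force: 0.0
```

```bash
cat > tips.py <<'E'
from h import *
s=monitor.observe();R=np.array(s['tool_rot']);p=np.array(s['position'])
for n in('wrist','scene'):
    im,d,P,K,T=snap(n); L=(P.reshape(-1,3)-p)@R*1000
    m=(abs(L[:,0])<13)&(abs(L[:,1])<75)&(L[:,2]>-100)&(L[:,2]<10)&(P.reshape(-1,3)[:,2]>.1)
    for sg in(-1,1):
        q=L[m&(L[:,1]*sg>0)]
        if len(q)>5: print(n,sg,len(q),'x',np.percentile(q[:,0],[2,98]).round(),'inner y',np.percentile(sg*q[:,1],[1,50,99]).round(),'zmax',np.percentile(q[:,2],[90,98,100]).round())
go([.587,.245,.07])
E
python3 tips.py
```

```text
wrist -1 3239 x [-9. 11.] inner y [23. 31. 39.] zmax [-46. -38. -34.]
wrist 1 3242 x [-9. 11.] inner y [21. 29. 37.] zmax [-46. -38. -35.]
scene -1 149 x [-12.   8.] inner y [22. 27. 37.] zmax [-40. -35. -34.]
scene 1 100 x [-12.   9.] inner y [26. 40. 43.] zmax [-40. -36. -35.]
t 3.6 pos [0.587  0.245  0.0703] yaw -27.22 tilt [-0.  0.] j [-0.58  0.89  0.21  1.65 -0.28  0.64 -0.7 ]
shift [-0.   -0.    0.01]
F [-0.4  0.4 -0.7] op 0.0529 gf 0.0
```

>>> play_rows([
  {"jaw":0.35,"tx":0,"ty":0,"tz":0.3,"ax":0,"ay":0,"az":0},
  {"jaw":0.35,"tx":0,"ty":0,"tz":0.6,"ax":0,"ay":0,"az":0},
  {"jaw":0.35,"tx":0,"ty":0,"tz":0.8,"ax":0,"ay":0,"az":0},
  {"jaw":0.35,"tx":0,"ty":0,"tz":1.0,"ax":0,"ay":0,"az":0},
  {"jaw":0.35,"tx":0,"ty":0,"tz":1.0,"ax":0,"ay":0,"az":0},
  {"jaw":0.35,"tx":0,"ty":0,"tz":1.0,"ax":0,"ay":0,"az":0},
])

```text
t: 4.1
position: [0.5866, 0.2448, 0.0396]
tool_rot: [[0.457, 0.889, -0.001], [0.889, -0.457, -0.0], [-0.001, -0.001, -1.0]]
contact_force: [-0.6, 0.6, 0.2]
opening: 0.0575
grasp_force: 0.0
```

```bash
sed -i 's/>.1)/>.067)/' tips.py; python3 tips.py
```

```text
wrist -1 4346 x [-11.  11.] inner y [ 0. 35. 45.] zmax [-48. -38. -35.]
wrist 1 4065 x [-11.  11.] inner y [ 0. 33. 43.] zmax [-47. -38. -34.]
scene -1 143 x [-12.   8.] inner y [ 1. 30. 43.] zmax [-41. -37. -32.]
scene 1 150 x [-12.   8.] inner y [ 2. 37. 48.] zmax [-36. -29. -28.]
t 4.2 pos [0.5873 0.245  0.0404] yaw -27.22 tilt [0.0004 0.0001] j [-0.57  0.93  0.2   1.66 -0.29  0.59 -0.69]
shift [-0.   -0.01 -0.99]
F [0.2 1.  0.1] op 0.0573 gf 0.0
```

The tips are now at about 75 mm, beside the bar. I'll close on it.

>>> play_rows([
  {"jaw":1,"tx":0,"ty":-0.03,"tz":0.1,"ax":0,"ay":0,"az":0},
  {"jaw":1,"tx":0,"ty":-0.03,"tz":0.1,"ax":0,"ay":0,"az":0},
  {"jaw":1,"tx":0,"ty":-0.03,"tz":0.1,"ax":0,"ay":0,"az":0},
  {"jaw":1,"tx":0,"ty":-0.03,"tz":0.1,"ax":0,"ay":0,"az":0},
  {"jaw":1,"tx":0,"ty":-0.03,"tz":0.1,"ax":0,"ay":0,"az":0},
  {"jaw":1,"tx":0,"ty":-0.03,"tz":0.1,"ax":0,"ay":0,"az":0},
  {"jaw":1,"tx":0,"ty":-0.03,"tz":0.1,"ax":0,"ay":0,"az":0},
  {"jaw":1,"tx":0,"ty":-0.03,"tz":0.1,"ax":0,"ay":0,"az":0},
], force=15)

```text
t: 4.87
position: [0.5865, 0.2454, 0.0374]
tool_rot: [[0.457, 0.889, 0.0], [0.889, -0.457, 0.0], [0.0, 0.0, -1.0]]
contact_force: [0.5, -0.2, 1.1]
opening: 0.0139
grasp_force: 15.0
```

```bash
python3 -c "
from h import *
go([.5855,.2459,.04],15.5)"
```

```text
t 4.87 pos [0.5865 0.2454 0.0374] yaw -27.22 tilt [0.0005 0.0001] j [-0.57  0.93  0.19  1.66 -0.29  0.58 -0.69]
shift [ 0.   -0.04 -0.09]
az -0.746
F [ 0.5 -0.2  1.1] op 0.0139 gf 15.0
```

>>> play_rows([
  {"jaw":1,"tx":0,"ty":0,"tz":0,"ax":0,"ay":0,"az":-0.1},
  {"jaw":1,"tx":0,"ty":0,"tz":0,"ax":0,"ay":0,"az":-0.2},
  {"jaw":1,"tx":0,"ty":0,"tz":0,"ax":0,"ay":0,"az":-0.3},
  {"jaw":1,"tx":0,"ty":0,"tz":0,"ax":0,"ay":0,"az":-0.4},
  {"jaw":1,"tx":0,"ty":0,"tz":0,"ax":0,"ay":0,"az":-0.5},
  {"jaw":1,"tx":0,"ty":0,"tz":0,"ax":0,"ay":0,"az":-0.6},
  {"jaw":1,"tx":0,"ty":0,"tz":0,"ax":0,"ay":0,"az":-0.7},
  {"jaw":1,"tx":0,"ty":0,"tz":0,"ax":0,"ay":0,"az":-0.755},
  {"jaw":1,"tx":0,"ty":0,"tz":0,"ax":0,"ay":0,"az":-0.755},
  {"jaw":1,"tx":0,"ty":0,"tz":0,"ax":0,"ay":0,"az":-0.755},
])

```text
t: 5.7
position: [0.5862, 0.2454, 0.0374]
tool_rot: [[-0.275, 0.962, -0.0], [0.962, 0.275, 0.0], [0.0, -0.0, -1.0]]
contact_force: [-0.4, 0.6, 1.7]
opening: 0.014
grasp_force: 15.0
```

>>> play_rows([
  {"jaw":0.5,"tx":0,"ty":0,"tz":0,"ax":0,"ay":0,"az":0},
  {"jaw":0.5,"tx":0,"ty":0,"tz":0,"ax":0,"ay":0,"az":0},
  {"jaw":0.2,"tx":0,"ty":0,"tz":-1.2,"ax":0,"ay":0,"az":0},
  {"jaw":0,"tx":0,"ty":0,"tz":-2.4,"ax":0,"ay":0,"az":0},
  {"jaw":0,"tx":0,"ty":0,"tz":-3.6,"ax":0,"ay":0,"az":0},
  {"jaw":0,"tx":0,"ty":0,"tz":-4.8,"ax":0,"ay":0,"az":0},
  {"jaw":0,"tx":0,"ty":0,"tz":-4.8,"ax":0,"ay":0,"az":0},
  {"jaw":0,"tx":0,"ty":0,"tz":-4.8,"ax":0,"ay":0,"az":0},
])

```text
t: 6.37
position: [0.5878, 0.2461, 0.1838]
tool_rot: [[-0.276, 0.961, 0.005], [0.961, 0.276, 0.002], [0.001, 0.005, -1.0]]
contact_force: [0.3, -0.6, -1.1]
opening: 0.0652
grasp_force: 0.0
```

```bash
python3 -c "
from h import *
im=snap('wrist')[0];go([.587,.245,.2])
cv2.imwrite('pics/w3.png',cv2.resize(im,(600,450)))"; python3 dial.py
```

```text
t 6.42 pos [0.5863 0.2455 0.1818] yaw 16.02 tilt [0.0009 0.0004] j [-0.48  0.72  0.01  1.56 -0.01  0.85 -0.18]
shift [-0.02  0.02 -0.61]
F [-0.8 -0.8 -0.4] op 0.069 gf 0.0
bar ((0.5846583247184753, 0.2460876703262329), (0.013400789350271225, 0.05063178017735481), 15.896490097045898) 762 white [0.5813 0.2507 0.094 ] 162 orange [0.576  0.2789 0.056 ] 76
c [0.5847 0.2461] ptr 105.7 mark 104.8 r 0.0339
c [0.587 0.243] ptr 105.7 mark 107.0 r 0.0375
```

View pics/w3.png

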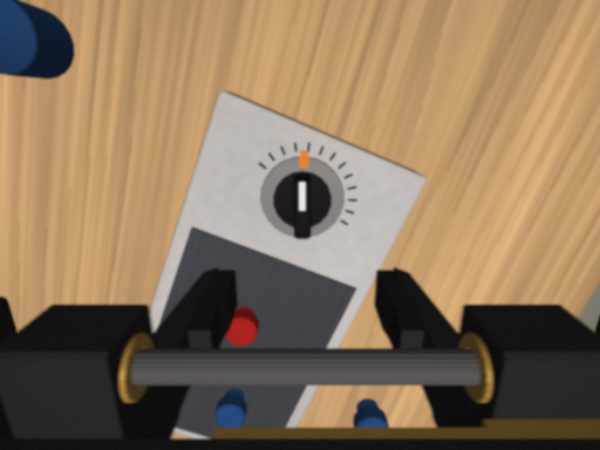

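The pointer is at 105.7° and the mark at about 105–106.5°, and in the picture the white line at (303,195) points straight at the orange tab at (304,160). Next I'll go to the tongs.

>>> play_rows([
  {"jaw":0,"tx":-16,"ty":-8.9,"tz":0,"ax":0,"ay":0,"az":2.2},
  {"jaw":0,"tx":-16,"ty":-8.9,"tz":0,"ax":0,"ay":0,"az":2.2},
  {"jaw":0,"tx":-16,"ty":-8.9,"tz":0,"ax":0,"ay":0,"az":2.2},
  {"jaw":0,"tx":-16,"ty":-8.9,"tz":0,"ax":0,"ay":0,"az":2.2},
  {"jaw":0,"tx":-16,"ty":-8.9,"tz":0,"ax":0,"ay":0,"az":2.2},
  {"jaw":0,"tx":-16,"ty":-8.9,"tz":0,"ax":0,"ay":0,"az":2.2},
  {"jaw":0,"tx":-16,"ty":-8.9,"tz":0,"ax":0,"ay":0,"az":2.2},
  {"jaw":0,"tx":-16,"ty":-8.9,"tz":0,"ax":0,"ay":0,"az":2.2},
  {"jaw":0,"tx":-16,"ty":-8.9,"tz":0,"ax":0,"ay":0,"az":2.2},
  {"jaw":0,"tx":-16,"ty":-8.9,"tz":0,"ax":0,"ay":0,"az":2.2},
])

```text
t: 7.25
position: [0.4901, -0.1619, 0.1798]
tool_rot: [[0.828, 0.56, -0.003], [0.56, -0.828, 0.001], [-0.003, -0.002, -1.0]]
contact_force: [1.3, -0.3, -0.2]
opening: 0.0882
grasp_force: 0.0
```

```bash
python3 -c "
from h import *
go([.4615,-.29,.18],-110)"
```

```text
t 7.25 pos [ 0.4901 -0.1619  0.1798] yaw -55.94 tilt [-0.0035  0.0006] j [ 0.04  0.6   0.3   1.93 -0.28  0.65 -0.45]
shift [-3.18  3.   -0.01]
az 0.943
F [ 1.3 -0.3 -0.2] op 0.0882 gf 0.0
```

>>> play_rows([
  {"jaw":0,"tx":-3.2,"ty":3.0,"tz":0,"ax":0,"ay":0,"az":0.93},
  {"jaw":0,"tx":-3.2,"ty":3.0,"tz":0,"ax":0,"ay":0,"az":0.93},
  {"jaw":0,"tx":-3.2,"ty":3.0,"tz":0,"ax":0,"ay":0,"az":0.93},
  {"jaw":0,"tx":-3.2,"ty":3.0,"tz":0,"ax":0,"ay":0,"az":0.93},
  {"jaw":0,"tx":-3.2,"ty":3.0,"tz":0,"ax":0,"ay":0,"az":0.93},
  {"jaw":0,"tx":-3.2,"ty":3.0,"tz":0,"ax":0,"ay":0,"az":0.93},
  {"jaw":0,"tx":-3.2,"ty":3.0,"tz":0,"ax":0,"ay":0,"az":0.93},
  {"jaw":0,"tx":-3.2,"ty":3.0,"tz":0,"ax":0,"ay":0,"az":0.93},
  {"jaw":0,"tx":-3.2,"ty":3.0,"tz":0,"ax":0,"ay":0,"az":0.93},
  {"jaw":0,"tx":-3.2,"ty":3.0,"tz":0,"ax":0,"ay":0,"az":0.93},
])

```text
t: 8.08
position: [0.463, -0.2884, 0.18]
tool_rot: [[0.947, -0.322, -0.003], [-0.322, -0.947, 0.001], [-0.003, 0.0, -1.0]]
contact_force: [0.7, 0.7, -0.0]
opening: 0.0882
grasp_force: 0.0
```

```bash
cat > tg.py <<'E'
from h import *
im,d,P,K,T=snap('wrist');cv2.imwrite('pics/w4.png',cv2.resize(im,(600,450)))
s=monitor.observe();R=np.array(s['tool_rot']);p=np.array(s['position'])
L=(P-p)@R
V=im.max(2)
m=(P[...,2]>.008)&(P[...,2]<.035)&(abs(L[...,0])<.16)&(abs(L[...,1])<.07)
Ls=L[m]*1000
for x0 in range(-60,150,10):
    q=Ls[(Ls[:,0]>=x0)&(Ls[:,0]<x0+10)]
    if len(q)>5:
        a=q[q[:,1]<q[:,1].mean()];b=q[q[:,1]>=q[:,1].mean()]
        print(x0,len(q),'min/max y',np.percentile(q[:,1],[2,98]).round(1),'mean',a[:,1].mean().round(1) if len(a) else 0,b[:,1].mean().round(1),'z',np.percentile(q[:,2]*1-p[2]*1000,[50]).round())
k=m&(V<60);print('black x',np.percentile(L[k][:,0]*1000,[1,10,50,90,99]).round(),k.sum())
go([.4615,-.29,.18],-110)
E
python3 tg.py
```

```text
-60 73 min/max y [-13.5  18.3] mean -10.8 15.8 z [-24.]
-50 78 min/max y [-14.5  19.8] mean -12.3 17.4 z [-24.]
-40 76 min/max y [-18.5  21.9] mean -14.5 19.2 z [-24.]
-30 176 min/max y [-24.5  29.7] mean -18.9 24.1 z [-27.]
-20 137 min/max y [-25.5  30.5] mean -21.2 26.4 z [-28.]
-10 136 min/max y [-25.4  30.4] mean -21.6 26.5 z [-28.]
0 146 min/max y [-26.2  31.2] mean -22.1 27.2 z [-28.]
10 147 min/max y [-26.9  32. ] mean -22.6 27.6 z [-28.]
20 144 min/max y [-27.  32.] mean -23.5 28.5 z [-26.]
30 87 min/max y [-28.   33.3] mean -25.8 31.1 z [-23.]
40 89 min/max y [-29.1  34.7] mean -27.0 32.2 z [-23.]
50 95 min/max y [-30.5  35.6] mean -28.0 33.2 z [-23.]
60 96 min/max y [-31.4  36.5] mean -29.1 34.5 z [-23.]
70 99 min/max y [-32.1  37.9] mean -30.2 35.5 z [-23.]
80 107 min/max y [-33.7  39.3] mean -31.4 36.6 z [-26.]
90 107 min/max y [-34.5  40.1] mean -32.4 37.7 z [-26.]
100 116 min/max y [-35.8  40.9] mean -33.4 38.6 z [-26.]
110 122 min/max y [-36.6  42.2] mean -34.2 39.6 z [-26.]
120 22 min/max y [-36.6  42. ] mean -34.9 40.0 z [-26.]
black x [-133. -126.   -5.   21.   26.] 771
t 8.13 pos [ 0.4632 -0.2885  0.1802] yaw -108.77 tilt [-0.0022  0.0007] j [ 0.15  0.68  0.56  1.85 -0.51  0.75 -0.91]
shift [-0.04  0.06  0.01]
az 0.022
F [-1.3 -0.4  0.3] op 0.0882 gf 0.0
```

View pics/w4.png

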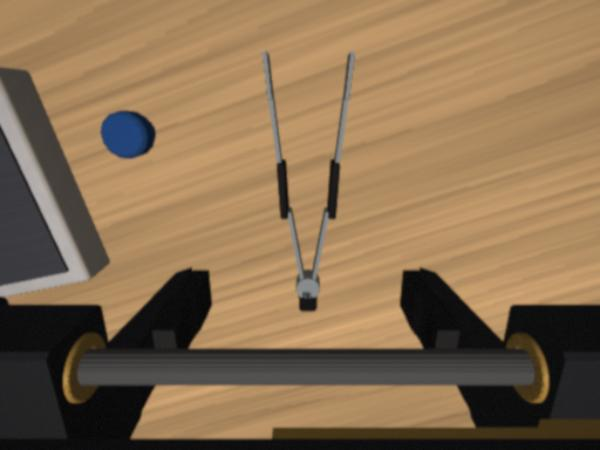

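The tongs are straight between the fingers, 2.5 mm to +y of the tool and 1.5 mm back. The hinge is at (308,290), the grips at (283,190) and (333,190), and the jaws reach up to (265,55) and (351,55). I'll go down now.

>>> play_rows([
  {"jaw":0,"tx":-0.05,"ty":0.08,"tz":1.3,"ax":0,"ay":0,"az":0},
  {"jaw":0,"tx":-0.05,"ty":0.08,"tz":2.6,"ax":0,"ay":0,"az":0},
  {"jaw":0,"tx":-0.05,"ty":0.08,"tz":3.9,"ax":0,"ay":0,"az":0},
  {"jaw":0,"tx":-0.05,"ty":0.08,"tz":5.0,"ax":0,"ay":0,"az":0},
  {"jaw":0,"tx":-0.05,"ty":0.08,"tz":5.8,"ax":0,"ay":0,"az":0},
  {"jaw":0,"tx":-0.05,"ty":0.08,"tz":6.4,"ax":0,"ay":0,"az":0},
  {"jaw":0,"tx":-0.05,"ty":0.08,"tz":6.8,"ax":0,"ay":0,"az":0},
  {"jaw":0,"tx":-0.05,"ty":0.08,"tz":6.8,"ax":0,"ay":0,"az":0},
  {"jaw":0,"tx":-0.05,"ty":0.08,"tz":6.8,"ax":0,"ay":0,"az":0},
])

```text
t: 8.88
position: [0.4615, -0.2909, -0.0228]
tool_rot: [[0.946, -0.323, -0.0], [-0.323, -0.946, 0.0], [-0.0, -0.0, -1.0]]
contact_force: [-0.2, -0.2, -0.1]
opening: 0.0878
grasp_force: 0.0
```

```bash
python3 tg.py | tail -16
python3 - <<'E'
from h import *
P=np.load('last_wrist.npz')['P']
s=monitor.observe();L=(P-s['position'])@np.array(s['tool_rot'])*1000
m=(abs(L[...,0])<13)&(abs(L[...,1])>40)&(abs(L[...,1])<64)&(P[...,2]<.06)&(P[...,2]>-.02)
print('lowest finger z', np.percentile(P[m][:,2],[0,1,5,20,50]).round(3), m.sum())
E
```

```text
10 853 min/max y [-29.5  28.7] mean -24.8 24.1 z [-28.]
20 1027 min/max y [-29.9  29. ] mean -25.9 25.0 z [-24.]
30 615 min/max y [-31.   30.3] mean -28.5 27.6 z [-23.]
40 653 min/max y [-32.2  31.3] mean -29.6 28.7 z [-23.]
50 701 min/max y [-33.4  32.5] mean -30.7 29.8 z [-23.]
60 753 min/max y [-34.5  33.5] mean -31.8 30.9 z [-23.]
70 813 min/max y [-35.7  34.6] mean -32.9 32.0 z [-23.]
80 932 min/max y [-36.8  35.8] mean -34.1 33.2 z [-24.]
90 1010 min/max y [-37.6  36.8] mean -35.1 34.2 z [-25.]
100 1114 min/max y [-38.6  37.8] mean -36.0 35.1 z [-25.]
110 293 min/max y [-38.7  37.7] mean -36.2 35.3 z [-19.]
black x [-70. -16.   7.  76. 111.] 7666
t 8.93 pos [ 0.462  -0.2912 -0.0221] yaw -108.85 tilt [ 0.0008 -0.0006] j [ 0.34  0.98  0.24  1.95 -0.73  0.3  -0.72]
shift [-0.02 -0.03 -6.74]
az 0.02
F [ 0.2 -0.4  1. ] op 0.0882 gf 0.0
lowest finger z [-0.002 -0.001 -0.     0.001  0.034] 8629
```

>>> play_rows([
  {"jaw":0.2,"tx":0,"ty":0,"tz":0.2,"ax":0,"ay":0,"az":0},
  {"jaw":0.43,"tx":0,"ty":0,"tz":0.2,"ax":0,"ay":0,"az":0},
  {"jaw":0.43,"tx":0,"ty":0,"tz":0.2,"ax":0,"ay":0,"az":0},
  {"jaw":0.43,"tx":0,"ty":0,"tz":0.2,"ax":0,"ay":0,"az":0},
  {"jaw":0.43,"tx":0,"ty":0,"tz":0.2,"ax":0,"ay":0,"az":0},
  {"jaw":0.43,"tx":0,"ty":0,"tz":0.2,"ax":0,"ay":0,"az":0},
  {"jaw":0.43,"tx":0,"ty":0,"tz":0.2,"ax":0,"ay":0,"az":0},
  {"jaw":0.43,"tx":0,"ty":0,"tz":0.2,"ax":0,"ay":0,"az":0},
], force=30)

```text
t: 9.6
position: [0.4621, -0.2908, -0.0283]
tool_rot: [[0.946, -0.323, 0.001], [-0.323, -0.946, -0.0], [0.001, -0.0, -1.0]]
contact_force: [0.3, 0.2, 4.6]
opening: 0.0506
grasp_force: 5.8
```

```bash
python3 tg.py | tail -9
```

```text
80 937 min/max y [-29.1  29.2] mean -26.5 26.7 z [-24.]
90 1007 min/max y [-29.6  29.8] mean -27.1 27.4 z [-25.]
100 1099 min/max y [-30.2  30.3] mean -27.7 27.9 z [-25.]
110 198 min/max y [-29.8  30.7] mean -27.4 27.7 z [-18.]
black x [-61. -12.   8.  66. 110.] 6707
t 9.65 pos [ 0.4621 -0.2908 -0.0283] yaw -108.85 tilt [ 0.0008 -0.0001] j [ 0.34  0.99  0.23  1.95 -0.74  0.29 -0.71]
shift [-0.02 -0.02 -6.94]
az 0.02
F [0.7 0.6 5.9] op 0.0503 gf 5.9
```

The tongs are squeezed to 50 mm. I'll lift them and carry them towards the red knob.

>>> play_rows([
  {"jaw":0.45,"tx":0,"ty":0,"tz":0,"ax":0,"ay":0,"az":0},
  {"jaw":0.45,"tx":0,"ty":0,"tz":-0.4,"ax":0,"ay":0,"az":0},
  {"jaw":0.45,"tx":0,"ty":0,"tz":-1.2,"ax":0,"ay":0,"az":0},
  {"jaw":0.45,"tx":0,"ty":0,"tz":-2.0,"ax":0,"ay":0,"az":0},
  {"jaw":0.45,"tx":0,"ty":0,"tz":-2.8,"ax":0,"ay":0,"az":0},
  {"jaw":0.45,"tx":0,"ty":0,"tz":-3.6,"ax":0,"ay":0,"az":0},
  {"jaw":0.45,"tx":0,"ty":0,"tz":-4.4,"ax":0,"ay":0,"az":0},
  {"jaw":0.45,"tx":0,"ty":0,"tz":-5.0,"ax":0,"ay":0,"az":0},
  {"jaw":0.45,"tx":0,"ty":0,"tz":-5.0,"ax":0,"ay":0,"az":0},
])

```text
t: 10.4
position: [0.4629, -0.2923, 0.1248]
tool_rot: [[0.946, -0.324, 0.005], [-0.324, -0.946, -0.003], [0.005, 0.002, -1.0]]
contact_force: [-0.6, -0.4, -0.7]
opening: 0.0487
grasp_force: 5.3
```

>>> play_rows([
  {"jaw":0.45,"tx":-0.3,"ty":-0.8,"tz":0,"ax":0,"ay":0,"az":-0.03},
  {"jaw":0.45,"tx":-0.7,"ty":-2.0,"tz":0,"ax":0,"ay":0,"az":-0.06},
  {"jaw":0.45,"tx":-1.1,"ty":-3.2,"tz":0,"ax":0,"ay":0,"az":-0.09},
  {"jaw":0.45,"tx":-1.5,"ty":-4.4,"tz":0,"ax":0,"ay":0,"az":-0.12},
  {"jaw":0.45,"tx":-1.9,"ty":-5.6,"tz":0,"ax":0,"ay":0,"az":-0.15},
  {"jaw":0.45,"tx":-2.3,"ty":-6.8,"tz":0,"ax":0,"ay":0,"az":-0.18},
  {"jaw":0.45,"tx":-2.7,"ty":-8.0,"tz":0,"ax":0,"ay":0,"az":-0.21},
  {"jaw":0.45,"tx":-3.1,"ty":-9.1,"tz":0,"ax":0,"ay":0,"az":-0.24},
  {"jaw":0.45,"tx":-3.5,"ty":-10.2,"tz":0,"ax":0,"ay":0,"az":-0.27},
  {"jaw":0.45,"tx":-3.8,"ty":-11.2,"tz":0,"ax":0,"ay":0,"az":-0.3},
])

```text
t: 11.23
position: [0.4607, 0.0663, 0.1206]
tool_rot: [[1.0, -0.027, -0.003], [-0.027, -1.0, 0.0], [-0.003, -0.0, -1.0]]
contact_force: [0.5, 0.3, -1.1]
opening: 0.0486
grasp_force: 5.3
```

```bash
python3 -c "
from h import *
go([.461,.1085,.12],-90)"
```

```text
t 11.23 pos [0.4607 0.0663 0.1206] yaw -91.53 tilt [-0.0027  0.0003] j [-0.52  0.69  0.45  2.13 -0.66  0.46 -1.14]
shift [-0.03 -1.41  0.02]
az -0.027
F [ 0.5  0.3 -1.1] op 0.0486 gf 5.3
```

>>> play_rows([
  {"jaw":0.45,"tx":0,"ty":-0.7,"tz":0,"ax":0,"ay":0,"az":-0.02},
  {"jaw":0.45,"tx":0,"ty":-1.3,"tz":0,"ax":0,"ay":0,"az":-0.02},
  {"jaw":0.45,"tx":0,"ty":-1.3,"tz":0,"ax":0,"ay":0,"az":-0.02},
  {"jaw":0.45,"tx":0,"ty":-1.3,"tz":0,"ax":0,"ay":0,"az":-0.02},
])

```text
t: 11.57
position: [0.4628, 0.1034, 0.1207]
tool_rot: [[1.0, -0.007, -0.001], [-0.007, -1.0, -0.001], [-0.001, 0.001, -1.0]]
contact_force: [-0.6, 0.0, -1.1]
opening: 0.0484
grasp_force: 5.3
```

```bash
cat > kn.py <<'E'
from h import *
import sys
im,d,P,K,T=snap('wrist');cv2.imwrite('pics/'+sys.argv[1],cv2.resize(im,(600,450)))
s=monitor.observe();R=np.array(s['tool_rot']);p=np.array(s['position']);L=(P-p)@R*1000
hsv=cv2.cvtColor(im,cv2.COLOR_BGR2HSV).astype(int);H,S,V=hsv[...,0],hsv[...,1],hsv[...,2]
k=((H<5)|(H>173))&(S>150)&(V>50)&np.isfinite(P[...,2])
q=P[k];zt=np.percentile(q[:,2],97);top=q[q[:,2]>zt-.005]
(c,r)=cv2.minEnclosingCircle(top[:,:2].astype('float32'))
print('red',k.sum(),'top z',zt.round(4),'circ',np.round(c,4),round(r,4),'tool',((np.array([*c,zt])-p)@R*1000).round(1))
m=(L[...,0]>30)&(L[...,0]<150)&(abs(L[...,1])<45)&(L[...,2]>-80)&(L[...,2]<-30)&~k
for x0 in range(30,140,10):
    a=L[m&(L[...,0]>=x0)&(L[...,0]<x0+10)]
    if len(a)>20:
        n=a[a[:,1]<0];o=a[a[:,1]>=0]
        print(x0,len(a),'-y',np.percentile(n[:,1],[2,98]).round(1) if len(n) else '','+y',np.percentile(o[:,1],[2,98]).round(1) if len(o) else '','ztop',np.percentile(a[:,2],[2,50]).round(1))
go([.461,.1085,.12],-90)
E
python3 kn.py k1.png
```

```text
red 1800 top z 0.0856 circ [0.5625 0.1113] 0.0156 tool [ 99.5 -10.3  35.2]
30 617 -y [-26.1 -21.8] +y [18.7 22.9] ztop [-52.5 -50.9]
40 662 -y [-26.8 -22.5] +y [19.3 23.4] ztop [-52.5 -50.9]
50 712 -y [-27.6 -23.2] +y [19.9 24.1] ztop [-52.5 -50.9]
60 763 -y [-28.1 -23.8] +y [20.5 24.8] ztop [-52.6 -50.9]
70 822 -y [-28.7 -24.5] +y [21.  25.3] ztop [-52.6 -50.9]
80 957 -y [-29.5 -25.1] +y [21.6 26.2] ztop [-55.5 -51.8]
90 1076 -y [-30.2 -26. ] +y [22.5 26.5] ztop [-55.6 -53.5]
100 1158 -y [-30.6 -26.5] +y [22.9 26.9] ztop [-55.5 -53.4]
110 219 -y [-30.3 -26.9] +y [23.2 27.1] ztop [-54.8 -42.5]
t 11.62 pos [0.463  0.102  0.1209] yaw -90.55 tilt [-0.0009 -0.0012] j [-0.6   0.7   0.47  2.11 -0.67  0.48 -1.2 ]
shift [-0.07 -0.22  0.03]
az -0.01
F [-0.2 -1.1 -0.9] op 0.0484 gf 5.3
```

View pics/k1.png

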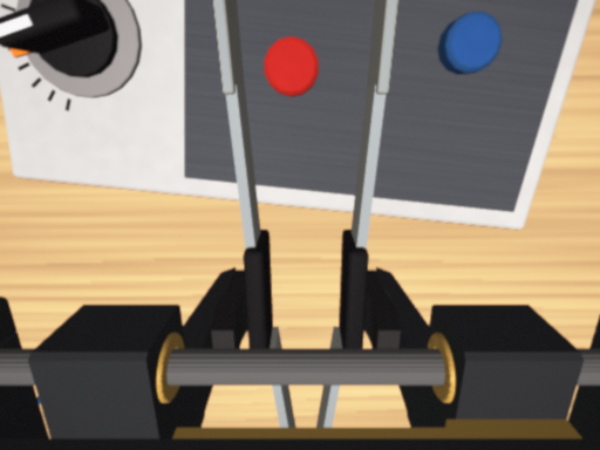

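Here the jaws (225,45) and (385,45) sit on either side of the red knob (291,66), 8.5 mm off-centre. The blue knob (470,42) is well clear. I'll centre the jaws and lower them.

>>> play_rows([
  {"jaw":0.45,"tx":-0.18,"ty":-0.28,"tz":0,"ax":0,"ay":0,"az":0},
  {"jaw":0.45,"tx":-0.18,"ty":-0.28,"tz":0,"ax":0,"ay":0,"az":0},
  {"jaw":0.45,"tx":-0.18,"ty":-0.28,"tz":0.5,"ax":0,"ay":0,"az":0},
  {"jaw":0.45,"tx":-0.18,"ty":-0.28,"tz":1.0,"ax":0,"ay":0,"az":0},
  {"jaw":0.45,"tx":-0.18,"ty":-0.28,"tz":1.4,"ax":0,"ay":0,"az":0},
  {"jaw":0.45,"tx":-0.18,"ty":-0.28,"tz":1.4,"ax":0,"ay":0,"az":0},
  {"jaw":0.45,"tx":-0.18,"ty":-0.28,"tz":1.4,"ax":0,"ay":0,"az":0},
])

```text
t: 12.2
position: [0.4578, 0.1107, 0.0792]
tool_rot: [[1.0, -0.011, -0.001], [-0.011, -1.0, -0.0], [-0.001, 0.0, -1.0]]
contact_force: [0.8, 0.1, -2.2]
opening: 0.0486
grasp_force: 5.3
```

```bash
python3 kn.py k2.png
```

```text
red 2921 top z 0.0856 circ [0.5625 0.1118] 0.0157 tool [104.2  -2.   -6. ]
30 616 -y [-24.5 -20.3] +y [20.2 24.5] ztop [-52.4 -50.6]
40 659 -y [-25.2 -20.9] +y [20.9 25.1] ztop [-52.3 -50.6]
50 709 -y [-25.8 -21.5] +y [21.5 25.8] ztop [-52.3 -50.7]
60 762 -y [-26.5 -22.2] +y [22.2 26.4] ztop [-52.3 -50.7]
70 840 -y [-27.1 -22.8] +y [22.7 27. ] ztop [-52.2 -50.6]
80 956 -y [-27.8 -23.5] +y [23.4 27.9] ztop [-55.1 -51.7]
90 1076 -y [-28.4 -24.3] +y [24.2 28.4] ztop [-55.4 -53.2]
100 1160 -y [-28.8 -24.7] +y [24.7 28.7] ztop [-55.2 -53.1]
110 183 -y [-28.2 -25.1] +y [25.  28.7] ztop [-54.1 -40.2]
t 12.25 pos [0.4583 0.1108 0.0796] yaw -90.6 tilt [-0.0001 -0.0002] j [-0.55  0.76  0.36  2.14 -0.75  0.36 -1.15]
shift [ 0.09  0.08 -1.35]
az -0.01
F [-0.3  0.3 -0.3] op 0.0488 gf 5.3
```

>>> play_rows([
  {"jaw":0.45,"tx":-0.03,"ty":-0.07,"tz":0.3,"ax":0,"ay":0,"az":0},
  {"jaw":0.45,"tx":-0.03,"ty":-0.07,"tz":0.7,"ax":0,"ay":0,"az":0},
  {"jaw":0.45,"tx":-0.03,"ty":-0.07,"tz":1.1,"ax":0,"ay":0,"az":0},
  {"jaw":0.45,"tx":-0.03,"ty":-0.07,"tz":1.4,"ax":0,"ay":0,"az":0},
  {"jaw":0.45,"tx":-0.03,"ty":-0.07,"tz":1.55,"ax":0,"ay":0,"az":0},
  {"jaw":0.45,"tx":-0.03,"ty":-0.07,"tz":1.55,"ax":0,"ay":0,"az":0},
  {"jaw":0.45,"tx":-0.03,"ty":-0.07,"tz":1.55,"ax":0,"ay":0,"az":0},
])

```text
t: 12.83
position: [0.4578, 0.1135, 0.0333]
tool_rot: [[1.0, -0.009, 0.001], [-0.009, -1.0, 0.0], [0.001, -0.0, -1.0]]
contact_force: [0.5, 0.5, -1.0]
opening: 0.0487
grasp_force: 5.3
```

```bash
python3 kn.py k3.png
```

```text
red 4318 top z 0.0855 circ [0.5623 0.1117] 0.0158 tool [104.6   0.8 -52. ]
30 617 -y [-24.6 -20.3] +y [20.2 24.4] ztop [-52.7 -50.9]
40 662 -y [-25.3 -20.9] +y [20.8 25. ] ztop [-52.6 -51.1]
50 707 -y [-25.9 -21.6] +y [21.4 25.7] ztop [-52.7 -50.9]
60 760 -y [-26.5 -22.2] +y [22.  26.3] ztop [-52.8 -51.1]
70 832 -y [-27.2 -22.8] +y [22.7 26.9] ztop [-52.8 -51. ]
80 987 -y [-27.8  -2.9] +y [ 3.2 27.8] ztop [-55.5 -51.7]
90 1129 -y [-28.5  -8. ] +y [10.  28.2] ztop [-55.6 -53.2]
100 1172 -y [-28.9 -24.8] +y [24.5 28.6] ztop [-55.6 -53.5]
110 228 -y [-28.2 -25.1] +y [24.9 28.6] ztop [-55.1 -42.2]
t 12.88 pos [0.4578 0.1135 0.0335] yaw -90.54 tilt [0.0011 0.0001] j [-0.48  0.83  0.23  2.16 -0.82  0.23 -1.1 ]
shift [ 0.11  0.17 -2.88]
az -0.009
F [-0.3 -0.1 -0.3] op 0.0489 gf 5.3
```

View pics/k3.png

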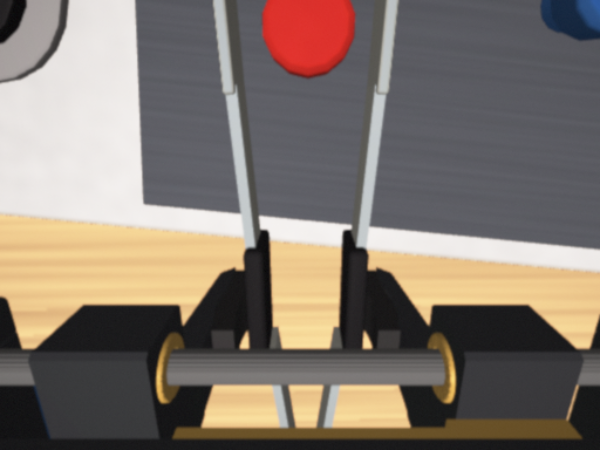

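The red knob (308,25) is centred between the jaws to within 1 mm, at jaw-centre distance and the right height. I'll close gradually to 30 N.

>>> play_rows([
  {"jaw":0.5,"tx":0,"ty":0.02,"tz":0,"ax":0,"ay":0,"az":0},
  {"jaw":0.54,"tx":0,"ty":0.02,"tz":0,"ax":0,"ay":0,"az":0},
  {"jaw":0.58,"tx":0,"ty":0.02,"tz":0,"ax":0,"ay":0,"az":0},
  {"jaw":0.7,"tx":0,"ty":0.02,"tz":0,"ax":0,"ay":0,"az":0},
  {"jaw":0.7,"tx":0,"ty":0.02,"tz":0,"ax":0,"ay":0,"az":0},
  {"jaw":0.7,"tx":0,"ty":0.02,"tz":0,"ax":0,"ay":0,"az":0},
  {"jaw":0.7,"tx":0,"ty":0.02,"tz":0,"ax":0,"ay":0,"az":0},
  {"jaw":0.7,"tx":0,"ty":0.02,"tz":0,"ax":0,"ay":0,"az":0},
  {"jaw":0.7,"tx":0,"ty":0.02,"tz":0,"ax":0,"ay":0,"az":0},
], force=30)

```text
t: 13.63
position: [0.4575, 0.113, 0.0328]
tool_rot: [[1.0, -0.009, 0.0], [-0.009, -1.0, 0.0], [0.0, -0.0, -1.0]]
contact_force: [0.0, 0.8, -0.8]
opening: 0.0394
grasp_force: 30.0
```

```bash
python3 kn.py k4.png
```

```text
red 4344 top z 0.0856 circ [0.5622 0.1122] 0.0159 tool [104.7  -0.2 -52.8]
30 529 -y [-18.6 -14.5] +y [14.3 18.3] ztop [-53.  -51.6]
40 571 -y [-18.7 -14.8] +y [14.4 18.5] ztop [-53.  -51.6]
50 611 -y [-19.1 -15. ] +y [14.6 18.6] ztop [-53.2 -51.7]
60 658 -y [-19.2 -15.2] +y [14.8 18.9] ztop [-53.3 -51.7]
70 709 -y [-19.4 -15.4] +y [15. 19.] ztop [-53.4 -51.8]
80 871 -y [-19.9  -3.4] +y [ 3.  19.5] ztop [-56.2 -52.9]
90 979 -y [-19.9  -8.1] +y [ 8.3 19.4] ztop [-56.4 -54.4]
100 843 -y [-19.9 -16. ] +y [15.5 19.6] ztop [-56.5 -54.9]
110 128 -y [-20.1 -16. ] +y [15.5 19.6] ztop [-56.1 -48.5]
t 13.68 pos [0.4575 0.113  0.0328] yaw -90.53 tilt [0.0003 0.0001] j [-0.48  0.83  0.22  2.16 -0.82  0.23 -1.1 ]
shift [ 0.12  0.15 -2.91]
az -0.009
F [ 0.3 -0.2 -1. ] op 0.0394 gf 30.0
```

The jaws are gripping the knob: the opening is 39.4 mm at 30 N. I'll lift 168 mm.

>>> play_rows([
  {"jaw":0.7,"tx":0,"ty":0,"tz":-0.2,"ax":0,"ay":0,"az":0},
  {"jaw":0.7,"tx":0,"ty":0,"tz":-0.7,"ax":0,"ay":0,"az":0},
  {"jaw":0.7,"tx":0,"ty":0,"tz":-1.4,"ax":0,"ay":0,"az":0},
  {"jaw":0.7,"tx":0,"ty":0,"tz":-2.1,"ax":0,"ay":0,"az":0},
  {"jaw":0.7,"tx":0,"ty":0,"tz":-2.8,"ax":0,"ay":0,"az":0},
  {"jaw":0.7,"tx":0,"ty":0,"tz":-3.5,"ax":0,"ay":0,"az":0},
  {"jaw":0.7,"tx":0,"ty":0,"tz":-4.2,"ax":0,"ay":0,"az":0},
  {"jaw":0.7,"tx":0,"ty":0,"tz":-4.9,"ax":0,"ay":0,"az":0},
  {"jaw":0.7,"tx":0,"ty":0,"tz":-5.4,"ax":0,"ay":0,"az":0},
  {"jaw":0.7,"tx":0,"ty":0,"tz":-5.6,"ax":0,"ay":0,"az":0},
])

```text
t: 14.52
position: [0.4577, 0.1131, 0.2028]
tool_rot: [[1.0, -0.009, 0.002], [-0.009, -1.0, 0.001], [0.002, -0.001, -1.0]]
contact_force: [0.9, 0.6, -1.2]
opening: 0.0394
grasp_force: 30.0
```

>>> play_rows([
  {"jaw":0.7,"tx":0,"ty":0,"tz":0,"ax":0,"ay":0,"az":0},
  {"jaw":0.7,"tx":0,"ty":0,"tz":0,"ax":0,"ay":0,"az":0},
  {"jaw":0.7,"tx":0,"ty":0,"tz":0,"ax":0,"ay":0,"az":0},
  {"jaw":0.7,"tx":0,"ty":0,"tz":0,"ax":0,"ay":0,"az":0},
])

```text
t: 14.85
position: [0.4565, 0.1129, 0.1999]
tool_rot: [[1.0, -0.009, -0.002], [-0.009, -1.0, -0.0], [-0.002, 0.001, -1.0]]
contact_force: [0.5, 0.3, -1.1]
opening: 0.0391
grasp_force: 30.0
```

```bash
python3 kn.py k5.png|sed -n '1p;$p'; python3 -c "
from h import *
a=snap('scene')[0];cv2.imwrite('pics/s2.png',cv2.resize(a[60:330,80:420],(756,600)))
import os
z=np.load('last_wrist.npz')"
```

```text
red 4328 top z 0.2512 circ [0.5614 0.1124] 0.0158 tool [104.6  -0.5 -51.4]
F [-0.4  0.1 -1.6] op 0.0396 gf 30.0
```

View pics/s2.png

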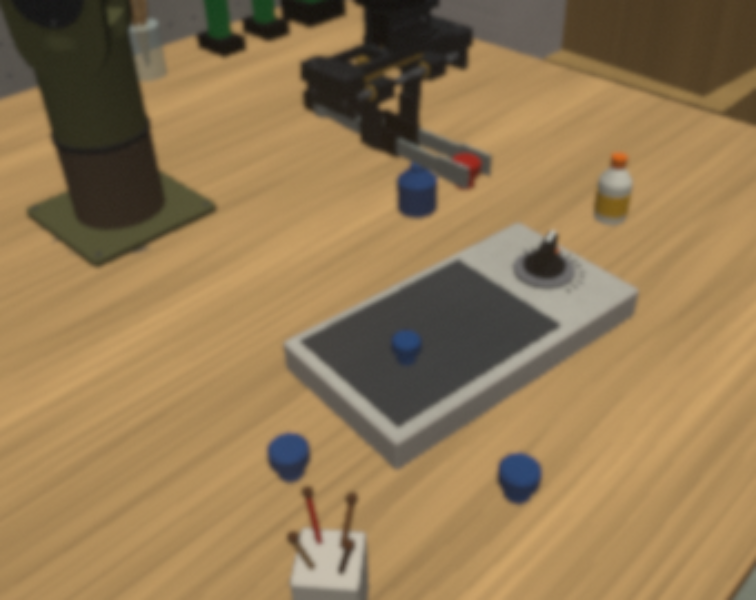

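The scene shows the red knob held in the jaws at (467,165), with its underside about 167 mm above the plate. The blue knob is still standing at (405,345) and nothing else has moved. I'll hand the job in.

```bash
python3 -c "
from cell import workorder
print(workorder.sign_off())"
```

```text
the job is handed in; nothing more can be done
None
```

The job is handed in at about 15 s: the dial's white pointer is on the orange mark (within about 1°) and released, and the tongs in the gripper hold the red knob about 16 cm above the plate; the sign-off gave no verdict.

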